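# Clip the temperature logger onto the delivery cool box

### The job

Take the green temperature logger out of its charging cradle and clip it onto the steel loop on the end wall of the cool box: press the sprung gate of its snap hook onto the loop's bar with a light hand, never forcing it, until the bar is inside the hook and the gate has sprung shut. Let go so that the logger hangs freely and almost still from the loop, and leave the blue and the orange logger in the cradle.

Things in the scene. Friction and masses are not known exactly. Their poses are not given: they have to be found in the camera images.
- logger_green: The logger to clip on: white box, GREEN strip on its top edge, 56 mm long (x), 22 thick (y, grip this), 48 high (z), 100 to 155 g; a steel snap hook is rigidly fixed to its +x end, in its plane y = 0. Origin: centre of its underside; x along the hook, z up. It stands on its long edge in the cradle, its lowest 10 mm between slot cheeks, the hook sticking out past the cradle, gate underneath.
- bowl (a point): Centre of the bar when it rests in the crown of the green logger's hook: logger x 78, y 0, z 25.5 mm; axes as the logger's. The hook is bent of 7 mm bar: straight spine on top (centre line z 37), then the crown, a half circle of centre-line radius 11.5 about x 73, z 25.5 (far end of hook: x 88).
- nose (a point): Blunt tip of the hook's nose, where the crown's bar ends underneath: logger x 69.5, y 0, z 14 mm (the nose is 7 mm thick); axes as the logger's. The gate shuts against it. A bar must not be pressed on the nose: it is rigid.
- gate (a joint): Angle of the green logger's gate (0 shut, growing inward to a stop at 0.59 rad): copper-coloured double wire, 4.4 mm thick, hinged at logger x 36, z 14, running along x to its free end at the nose. Opens inward only (up, towards the spine). Spring force at x 63: 2.7 N to start, about 5 N wide open; it springs shut by itself. Clear height between shut gate and spine: 17 mm.
- gate_press (a point): Where the bar should meet the gate: on the underside of the shut gate near its free end, logger x 63, y 0, z 11.8 mm; fixed to the logger, axes as its. Good within 3 mm along x. Press 14 mm on from first touch (12 clears the nose; at about 17 the gate is at its stop, rigid), then draw the hook back along its -x: the bar runs over the nose, 15 mm to the bowl, and the gate springs shut.
- coolbox: Burgundy insulated box, cream lid, 280 (x) by 390 (y) by 300 mm high, lid handle to 335; fixed. Origin: centre of its underside, z up. Its -y end wall (y -195) has an upright slotted rail with a steel loop clamped on it: two level legs and a level round bar, 6 mm thick, along the box's x, legs 50 mm apart (centres), the bar's axis 55 mm off the wall, its plate 16 mm. Press it with at most 15 N.
- rail_mid (a point): Middle of the loop's bar if the loop were clamped at mid-rail, 172 mm above the box's underside; axes as the box's (y points into the wall). The loop is clamped firmly anywhere from 18 mm below to 18 mm above this, differently each time and not reported: find the bar's height by touch (or by eye). Its place in x and y is exact.
- cradle: Grey charging cradle, fixed, 66 mm (x) by 262 mm (y), slot floors 20 mm and slot cheeks 30 mm above its underside; three slots 85 mm apart along its y, each holding one logger upright with the hook towards the cradle's +x. Which logger stands in which slot varies. Origin: centre of its underside.
- logger_blue: Another logger, same shape and size, BLUE strip; stays in the cradle.
- logger_orange: Another logger, same shape and size, ORANGE strip; stays in the cradle.

How it is judged:
By the outcome, as a careful person would: the job done as asked, in the order asked, and still so for the second after the job is handed in, with the robot touching nothing.
It also fails if it takes over 54 s, if anything falls off the work surface, if the arm or the gripper's body presses on something with over 40 N, if the wrist force passes 120 N, or if a joint passes its speed limit or range.

### The arm

A 6-joint arm with a two-finger parallel gripper is mounted at the origin on the work surface. World frame = base frame: x ahead of the robot, y to its left, z up, the work surface at z = 0. Lengths are in mm, angles in degrees, forces in N, time in s.
With the tool pointing down it reaches from about 350 to 850 mm from the base axis. Payload 8.1 kg.
Tool frame: the origin (TCP) lies midway between the tips of the shut fingers; the grasp point (between the pads) lies 19 mm behind it; x points along the fingers, y is the direction in which the jaws open and shut, and the axes are right-handed (so a half turn about x gives the same grasp; the last joint's range is limited). The gripper opens to 85 mm and grips with 20 to 120 N. Pads are 22 mm wide; open, the fingers measure 114 mm over their backs; the gripper's body (76 mm by 85 mm) begins 54 mm behind the grasp point. The pads swing forward as they close: fully open they stand 13 mm farther back than shut.
Start: joints at [-4.893, 7.471, 85.268, -0, 87.261, -4.893], TCP at [600.004, 0.022, 231.292] pointing down, gripper open.
Joint ranges: [-169.43, 169.43], [-51.17, 129.36], [1.28, 143.12], [-76.62, 256.62], [0, 156.53], [-152.29, 152.29]. Speed limits (degrees/s): [136.94, 136.94, 159.86, 180, 180, 180].

### API

Orientations are given as [roll, pitch, yaw] about the fixed x, y, z axes, in that order (R = Rz(yaw) Ry(pitch) Rx(roll)).
In Python, from bench import sense, snapshot, hand_in gives the robot as it stands.
- The arm moves only by the tool drive_tool, never from a script. Its argument "deltas" is a list of rows, each a list of 7 numbers: the closure in counts, from 0 (fully open) to 255 (shut), then the shift along the tool's x, y, z in m, then the turn, a rotation vector about the tool's x, y, z in rad. A call has exactly 10 rows; each row is the pose to reach, as a shift and turn from the pose commanded when the call began, along the tool's axes at that moment; what a row does not reach only later rows make up. A row lasts 1/12 s, in which the tool goes at most 41.7 mm and 7.16 degrees, less where a joint would pass 70% of its speed; a pose out of reach is approached as far as the arm can. A call with a gripper value outside its range is refused whole. The fingers move at their own pace and stop on an object; "squeeze" is the grip in N (left out, the last holds). Time passes only in rows, so rows that repeat a pose let the fingers close, or fill a call up. It gives the time, the measured TCP pose, the force and the opening at its end, in the units of the state.
- sense(): the state, without advancing time (a new reading comes with each control period).
- snapshot(name): name is "scene" or "side" or "wrist"; returns a dict with "frame" (480x640x3 uint8, blue, green, red), "fx", "fy", "cx", "cy" (pixels), "rvec" (rotation vector, rad) and "tvec" (3), from world to camera coordinates, as OpenCV has them. Camera axes: x right, y down, z forward; pixel columns grow to the right and rows downward; lengths in mm; the calibration is good to about 2 mm. A picture is of the moment at which its call begins. There is no depth.
- hand_in(): hands the job in, once; it reports no verdict.
The state is a dict: "time": time; "joint_pos": joint angles; "qd": joint speeds; "joint_efforts": joint torques, N m; "tool_pos": TCP position; "tcp_rot": TCP orientation; "ft_force": force on the tool from outside, world axes, zero at the start; "wrist_torque": the same for the moment, N m; "finger_gap": finger opening in mm.
Only numpy, scipy, OpenCV 4.12 (cv2) and the standard library are available. Lean on these libraries where they do the work, as an engineer would, in place of code of your own. Each camera call takes 0.05 s, during which the arm holds its last target.

## Working session

There is one attempt and no reset: what is moved stays moved. The work goes in short steps, Python scripts to look and compute and a tool call to move; the robot and the scene stay as the last step left them, time stands still between calls to the robot, and variables do not carry over. Pictures are saved under pics/ and viewed, and the job is handed in when it is done.

Besides the shell and the picture viewer there is one more tool, called as name(argument=value, ...) on one line, values as JSON. drive_tool: Moves the arm, as the interface text tells. Its arguments: {"type":"object","properties":{"deltas":{"type":"array","items":{"type":"array","items":{"type":"number"}}},"squeeze":{"type":"number"}},"required":["deltas"]}

```bash
ls; mkdir -p pics
python3 - <<'E'
from bench import sense,snapshot
import cv2
print(sense())
for n in ["scene","side","wrist"]:
    s=snapshot(n); cv2.imwrite(f"pics/{n}0.png",s["frame"])
    import pickle; pickle.dump(s,open(f"pics/{n}0.pkl","wb"))
    print(n,s["fx"],s["fy"],s["cx"],s["cy"],s["rvec"],s["tvec"])
E
```

```text
pics
{'time': 0.0, 'joint_pos': array([-4.89238622e+00,  7.51491184e+00,  8.53300374e+01,  8.00853874e-04,
        8.72614593e+01, -4.89412692e+00]), 'qd': array([ 0.05966639,  0.03846725,  0.01020288, -0.04440356,  0.00937106,
        0.0618867 ]), 'joint_efforts': array([-1.90700346e-03, -5.69404185e+01, -5.00557995e+01, -2.19391650e-04,
        1.44415747e-02,  7.24149572e-05]), 'tool_pos': array([5.99446467e+02, 8.18857652e-02, 2.30239213e+02]), 'tcp_rot': array([-95.32480825,  89.89358849, 174.67689344]), 'ft_force': array([-0.16898465,  0.5418772 ,  0.3722072 ]), 'wrist_torque': array([ 0.01660939, -0.00719076, -0.03624955]), 'finger_gap': 85.35607302256966}
scene 456.03282036821196 456.03282036821196 322.52342112675706 243.72872405437138 [ 1.82327685  1.46222103 -0.73480642] [-177.56045958 -204.16458699 1408.72351977]
side 480.91670093601084 480.91670093601084 319.9882268859055 241.1381606459045 [ 2.07101473 -0.1876798   0.13275871] [-530.66655846  180.41681254  793.3404145 ]
wrist 377.56043345733923 377.56043345733923 325.9570943681626 241.6360236519332 [-2.81686833e+00 -2.03209488e-05  3.83917644e-03] [-598.74387282  -40.9193252   380.18617663]
```

View pics/scene0.png

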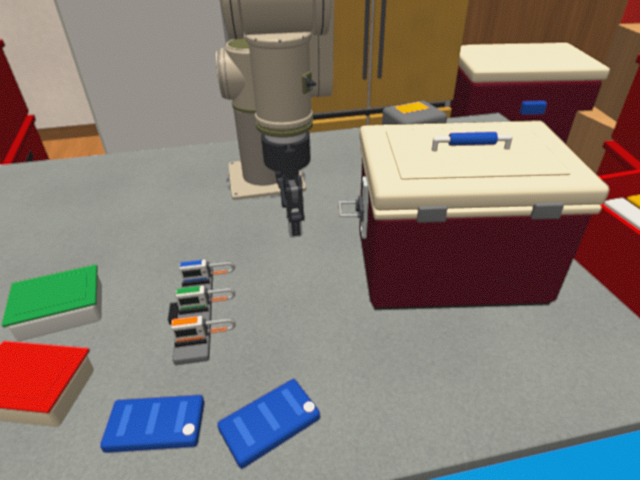

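View pics/side0.png

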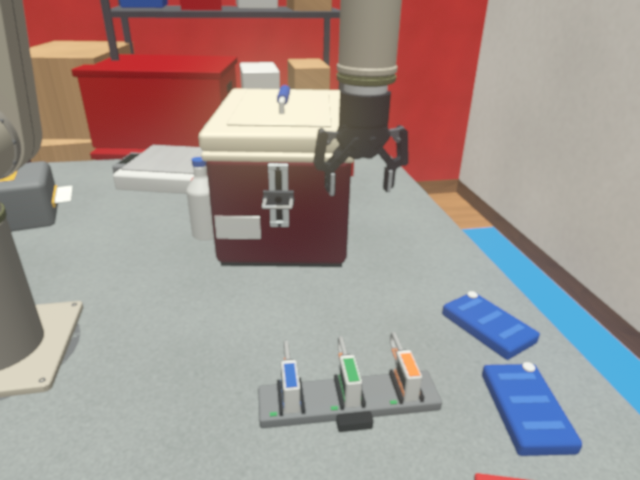

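View pics/wrist0.png

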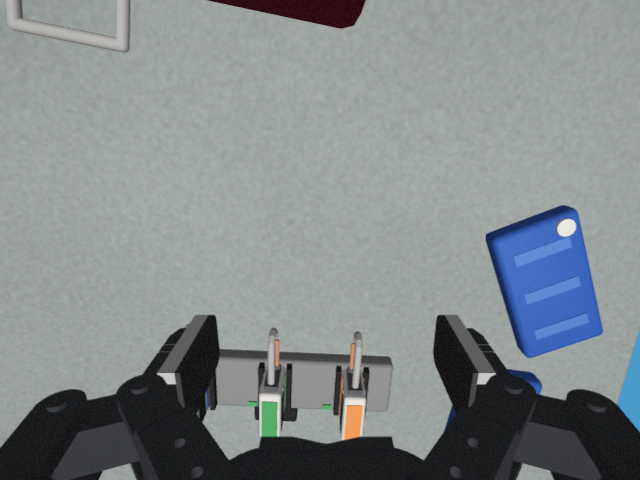

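Run:
```python
import cv2,numpy as np
a=cv2.imread("pics/scene0.png");b=cv2.imread("pics/side0.png");w=cv2.imread("pics/wrist0.png")
def z(im,x0,y0,x1,y1,k,n): cv2.imwrite(n,cv2.resize(im[y0:y1,x0:x1],None,fx=k,fy=k,interpolation=cv2.INTER_CUBIC))
z(a,330,170,390,250,8,"pics/z1.png"); z(b,250,150,310,240,6,"pics/z2.png"); z(a,160,250,250,370,6,"pics/z3.png"); z(b,250,330,450,430,4,"pics/z4.png");
```

```text
(no output)
```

View pics/z1.png

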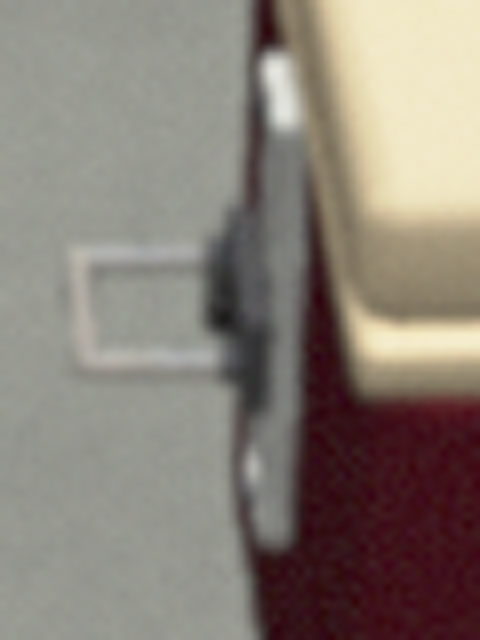

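View pics/z2.png

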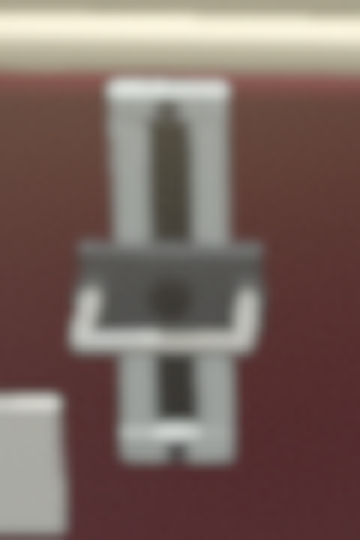

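View pics/z3.png

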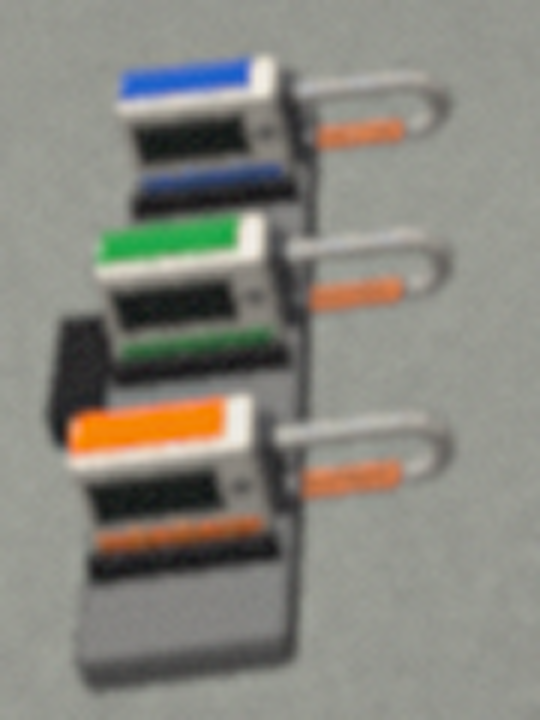

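View pics/z4.png

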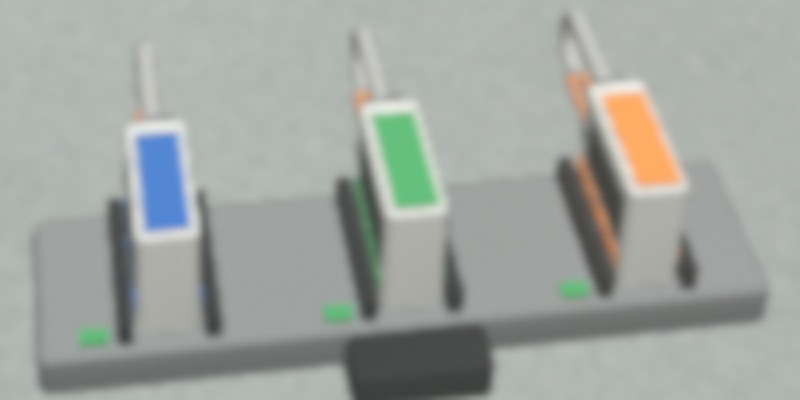

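```bash
cat > h.py <<'E'
import cv2,numpy as np,pickle
def cam(s):
    R=cv2.Rodrigues(np.array(s["rvec"]))[0]; t=np.array(s["tvec"]).reshape(3)
    K=np.array([[s["fx"],0,s["cx"]],[0,s["fy"],s["cy"]],[0,0,1]]); return K,R,t
def ray(s,uv):
    K,R,t=cam(s); d=R.T@np.linalg.inv(K)@np.array([uv[0],uv[1],1.]); return -R.T@t,d/np.linalg.norm(d)
def onz(s,uv,z):
    c,d=ray(s,uv); return c+d*(z-c[2])/d[2]
def tri(*p):
    A=np.zeros((3,3));b=np.zeros(3);L=[ray(s,u) for s,u in p]
    for c,d in L:
        M=np.eye(3)-np.outer(d,d);A+=M;b+=M@c
    X=np.linalg.solve(A,b); return X,[float(np.linalg.norm(np.cross(X-c,d))) for c,d in L]
def proj(s,X):
    K,R,t=cam(s); p=K@(R@np.array(X)+t); return p[:2]/p[2]
def load(n): return pickle.load(open(f"pics/{n}.pkl","rb"))
E
python3 - <<'E'
from h import *
S,D,W=load("scene0"),load("side0"),load("wrist0")
np.set_printoptions(precision=1,suppress=True)
for n,p in dict(L=((340,202.1),(263.7,207.2),(12,24)),R=((340.9,215),(291.3,207.2),(124,46))).items():
    print(n,tri((S,p[0]),(D,p[1]),(W,p[2])),tri((S,p[0]),(D,p[1])),tri((D,p[1]),(W,p[2])))
print("green top corners", [onz(D,(250+x/4,330+y/4),68) for x,y in [(363,106),(416,102),(444,208),(389,214)]])
for n,lo,hi in [("blue",(105,120,80),(125,255,255)),("green",(45,80,60),(80,255,255)),("orange",(5,140,150),(18,255,255))]:
    o=[]
    for s,roi in ((S,(160,250,250,370)),(D,(250,330,450,430))):
        x0,y0,x1,y1=roi; h=cv2.cvtColor(s["frame"][y0:y1,x0:x1],cv2.COLOR_BGR2HSV)
        m=cv2.inRange(h,lo,hi); k,l,st,ce=cv2.connectedComponentsWithStats(m)
        # take topmost-large comp
        i=1+np.argmax(st[1:,4]); uv=ce[i]+[x0,y0]; o.append((s,uv)); print(n,uv,st[i],onz(s,uv,68))
        pts=np.argwhere(l==i)[:,::-1]+[x0,y0]
        P=np.array([onz(s,u,68) for u in pts])[:,:2]; c,v,e=cv2.minAreaRect(P.astype(np.float32)); print("   rect",c,v,e)
    print(tri(*o))
E
```

```text
L (array([453.6, 123.2, 172.2]), [1.705306421224958, 1.8110252169001964, 1.3754530159537763]) (array([454.1, 124.1, 171.6]), [1.5319320638247984, 1.5319320638246934]) (array([453.7, 121.9, 172.1]), [1.2558400467553394, 1.2558400467554491])
R (array([504.1, 113.3, 173.2]), [1.6710506519078514, 1.795162782223953, 0.45074937608464477]) (array([504.3, 113.5, 173.1]), [1.711741524950794, 1.7117415249508783]) (array([504.2, 112.8, 172.3]), [0.9476646767745441, 0.9476646767744672])
green top corners [array([ 534.7, -183.1,   68. ]), array([ 554.2, -184.4,   68. ]), array([ 550.6, -236.4,   68. ]), array([ 531.5, -235.9,   68. ])]
blue [190.3 262.7] [21 10 20  6 74] [ 453.9 -206.3   68. ]
   rect (454.01800537109375, -206.02767944335938) (40.810997009277344, 12.24050235748291) 87.06592559814453
blue [290. 375.] [ 35  34  11  23 190] [ 457.5 -206.9   68. ]
   rect (457.40802001953125, -206.09156799316406) (41.4693717956543, 11.953100204467773) 87.69242095947266
(array([ 456.8, -206.6,   69.1]), [1.1571466255198095, 1.1571466255197544])
green [187.7 289.3] [ 16  36  23   8 114] [ 538.3 -210.3   68. ]
   rect (537.8988647460938, -211.22445678710938) (43.208003997802734, 15.701908111572266) 86.96159362792969
green [350.8 369.6] [ 94  29  14  22 197] [ 542.6 -211.2   68. ]
   rect (542.7777709960938, -210.4829559326172) (42.112979888916016, 12.458292961120605) 86.62738037109375
(array([ 541.6, -210.9,   69.4]), [1.5306779431232564, 1.5306779431232187])
orange [183.7 320.5] [ 11  67  26   8 151] [ 623.3 -215.9   68. ]
   rect (623.400146484375, -215.93814086914062) (46.11817932128906, 16.112592697143555) 83.15318298339844
orange [409.8 364.6] [153  25  15  20 156] [ 627.8 -216.2   68. ]
   rect (627.8825073242188, -215.4464111328125) (39.25433349609375, 11.126206398010254) 87.08540344238281
(array([ 626.4, -216.4,   69.7]), [1.3819653154736324, 1.3819653154734577])
```

```bash
cat >> h.py <<'E'
from scipy.spatial.transform import Rotation as Ro
import json,os
def Rw(rpy): return Ro.from_euler('xyz',rpy,degrees=True)
def getc():
    d=json.load(open("cmd.json")); return np.array(d["p"]),Ro.from_quat(d["q"])
def setc(p,R): json.dump(dict(p=list(map(float,p)),q=list(map(float,R.as_quat()))),open("cmd.json","w"))
def delta(p,R):
    p0,R0=getc(); return np.round((R0.inv().apply(np.array(p)-p0))/1000,4),np.round((R0.inv()*R).as_rotvec(),4)
def apply(d):  # d 6 numbers as written in the call's last row
    p0,R0=getc(); setc(p0+R0.apply(np.array(d[:3])*1000),R0*Ro.from_rotvec(d[3:]))
def axes(ydeg,elev=0,az=78.8):
    # tool down (elev=0) with jaw axis y along ydeg (deg in world xy)
    y=np.array([np.cos(np.radians(ydeg)),np.sin(np.radians(ydeg)),0]);x=np.array([0,0,-1.]);z=np.cross(x,y)
    return Ro.from_matrix(np.c_[x,y,z])
E
python3 - <<'E'
from h import *
from bench import sense
s=sense();R=Rw(s["tcp_rot"]);np.set_printoptions(precision=4,suppress=True)
print(R.as_matrix()); 
R0=axes(0);print((R0.inv()*R).magnitude()*57.3)
setc([600.004,.022,231.292],R0 if (R0.inv()*R).magnitude()<1 else axes(180))
y=-3.3 if R.as_matrix()[0,1]>0 else 176.7
a=np.radians(86.7)
t=np.array([541.8+8*np.cos(a),-210.6+8*np.sin(a),140])
print(t,delta(t,axes(y)))
E
```

```text
[[-0.0015  1.     -0.    ]
 [ 0.0001 -0.     -1.    ]
 [-1.     -0.0015 -0.0001]]
0.08705748635725662
[ 542.2605 -202.6133  140.    ] (array([ 0.0913, -0.0577,  0.2026]), array([0.0576, 0.    , 0.    ]))
```

drive_tool(deltas=[[0,0.009,-0.006,0.02,0.0058,0,0],[0,0.0225,-0.0145,0.05,0.0145,0,0],[0,0.036,-0.023,0.081,0.023,0,0],[0,0.05,-0.0317,0.111,0.032,0,0],[0,0.064,-0.04,0.142,0.04,0,0],[0,0.077,-0.049,0.172,0.049,0,0],[0,0.086,-0.055,0.192,0.055,0,0],[0,0.0913,-0.0577,0.2026,0.0576,0,0],[0,0.0913,-0.0577,0.2026,0.0576,0,0],[0,0.0913,-0.0577,0.2026,0.0576,0,0]], squeeze=60)

```text
time: 0.98
tool_pos: [542.3, -202.2, 139.9]
tcp_rot: [-149.3, 89.9, 117.3]
ft_force: [0.5, 0.1, 0.1]
finger_gap: 85.2
```

Run:
```python
from h import *
from bench import sense,snapshot
apply([0.0913,-0.0577,0.2026,0.0576,0,0])
s=sense();np.set_printoptions(precision=2,suppress=True)
print(getc()[0],s["tool_pos"],(getc()[1].inv()*Rw(s["tcp_rot"])).as_rotvec()*57.3,s["ft_force"],s["joint_pos"],s["time"])
w=snapshot("wrist");pickle.dump(w,open("pics/w1.pkl","wb"));cv2.imwrite("pics/w1.png",w["frame"])
```

```text
[ 542.3  -202.58  139.99] [ 542.28 -202.24  139.87] [ 0.05  0.05 -0.03] [0.54 0.15 0.12] [-25.55   7.71  94.71   0.03  77.62 -22.21] 0.9833
```

View pics/w1.png

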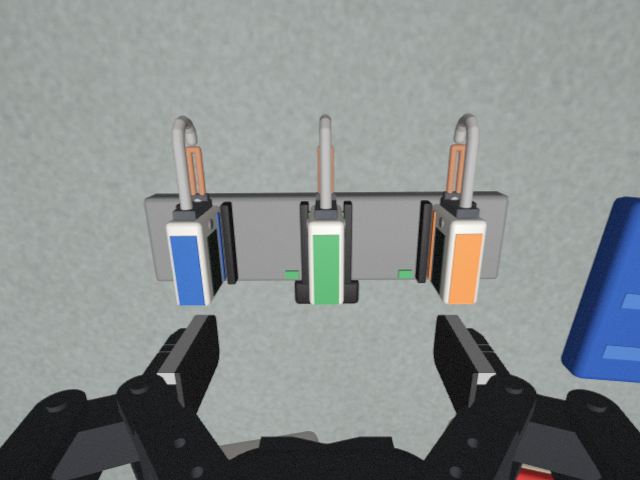

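Run:
```python
from h import *
np.set_printoptions(precision=2,suppress=True)
W=load("w1");h=cv2.cvtColor(W["frame"],cv2.COLOR_BGR2HSV)
for n,lo,hi in [("blue",(105,120,80),(125,255,255)),("green",(45,80,60),(80,255,255)),("orange",(5,140,150),(18,255,255))]:
    m=cv2.inRange(h,lo,hi);m[:,550:]=0; m[:225]=0;m[310:]=0
    k,l,st,ce=cv2.connectedComponentsWithStats(m);i=1+np.argmax(st[1:,4])
    P=np.array([onz(W,u,68) for u in np.argwhere(l==i)[:,::-1]])[:,:2]
    print(n,ce[i],onz(W,ce[i],68),cv2.minAreaRect(P.astype(np.float32)))
print("body top white corners",[onz(W,u,68) for u in [(310,221),(344,221),(309,304),(343,304)]])
print("tip",onz(W,(325,116),57+3.5))
```

```text
blue [187.27 270.13] [ 456.84 -205.24   68.  ] ((456.7987060546875, -206.15853881835938), (44.56587600708008, 15.402469635009766), 87.0627670288086)
green [325.98 269.5 ] [ 541.62 -209.77   68.  ] ((541.42041015625, -210.52261352539062), (45.66547393798828, 15.02166748046875), 87.20793151855469)
orange [464.75 268.13] [ 626.22 -213.8    68.  ] ((626.1495361328125, -215.02606201171875), (44.96469497680664, 15.191702842712402), 87.01805114746094)
body top white corners [array([ 534.09, -178.56,   68.  ]), array([ 553.96, -179.72,   68.  ]), array([ 529.53, -232.66,   68.  ]), array([ 550.96, -233.91,   68.  ])]
tip [ 546.3  -120.86   60.5 ]
```

Run:
```python
from h import *
np.set_printoptions(precision=2,suppress=True)
W=load("w1");S=load("scene0");D=load("side0")
print("tipW",[onz(W,(325,116),z) for z in (46,50,55)])
print("tipS",onz(S,(160+450/6,250+262/6),45.5))
print("S top face corners",[onz(S,(160+x/6,250+y/6),68) for x,y in [(100,240),(262,217),(268,245),(97,275)]])
print("tri front-right corner",tri((S,(160+268/6,250+245/6)),(W,(344,221))),tri((D,(250+416/4,330+102/4)),(W,(344,221))))
for s,n in ((S,"S"),(D,"D"),(W,"W")): print(n,proj(s,[541.8,-206.5,68]),proj(s,[541.8,-210,68]))
```

```text
tipW [array([ 546.25, -120.9 ,   46.  ]), array([ 546.26, -120.89,   50.  ]), array([ 546.28, -120.88,   55.  ])]
tipS [ 548.07 -119.48   45.5 ]
S top face corners [array([ 535.27, -231.93,   68.  ]), array([ 536.04, -178.74,   68.  ]), array([ 550.46, -176.89,   68.  ]), array([ 552.32, -232.27,   68.  ])]
tri front-right corner (array([ 553.95, -177.51,   71.55]), [1.1818968478332856, 1.1818968478333685]) (array([ 554.65, -180.79,   64.67]), [0.5983375831522351, 0.5983375831522317])
S [189.59 290.22] [187.8  290.49]
D [349.4  367.27] [350.01 369.03]
W [325.96 264.53] [326.3  269.84]
```

drive_tool(deltas=[[0,0.012,0,0,0,0,0],[0,0.03,0,0,0,0,0],[0,0.05,0,0,0,0,0],[0,0.07,0,0,0,0,0],[0,0.088,0,0,0,0,0],[0,0.1,0,0,0,0,0],[0,0.104,0,0,0,0,0],[0,0.104,0,0,0,0,0],[120,0.104,0,0,0,0,0],[255,0.104,0,0,0,0,0]], squeeze=40)

```text
time: 1.87
tool_pos: [543.5, -202.9, 37.5]
tcp_rot: [67.9, 89.9, -25.4]
ft_force: [-0.5, -0.1, -0.6]
finger_gap: 64.2
```

drive_tool(deltas=[[255,0,0,0,0,0,0],[255,0,0,0,0,0,0],[255,0,0,0,0,0,0],[255,0,0,0,0,0,0],[255,0,0,0,0,0,0],[255,0,0,0,0,0,0],[255,0,0,0,0,0,0],[255,0,0,0,0,0,0],[255,0,0,0,0,0,0],[255,0,0,0,0,0,0]], squeeze=70)

```text
time: 2.7
tool_pos: [542.9, -202.9, 36.9]
tcp_rot: [67.0, 89.9, -26.3]
ft_force: [0.1, 0.7, 6.0]
finger_gap: 21.0
```

Run:
```python
from h import *
from bench import sense,snapshot
apply([0.104,0,0,0,0,0])
s=sense();np.set_printoptions(precision=2,suppress=True)
print(getc()[0],s["tool_pos"],(getc()[1].inv()*Rw(s["tcp_rot"])).as_rotvec()*57.3,s["ft_force"],s["wrist_torque"],s["joint_pos"],s["time"],s["finger_gap"])
w=snapshot("wrist");pickle.dump(w,open("pics/w2.pkl","wb"));cv2.imwrite("pics/w2.png",w["frame"])
```

```text
[ 542.3  -202.58   35.99] [ 542.95 -202.93   36.87] [ 0.01 -0.03  0.08] [0.14 0.73 6.03] [-0.02  0.1   0.06] [-25.56  14.44  98.67  -0.    66.81 -22.25] 2.7 20.971539060981062
```

View pics/w2.png

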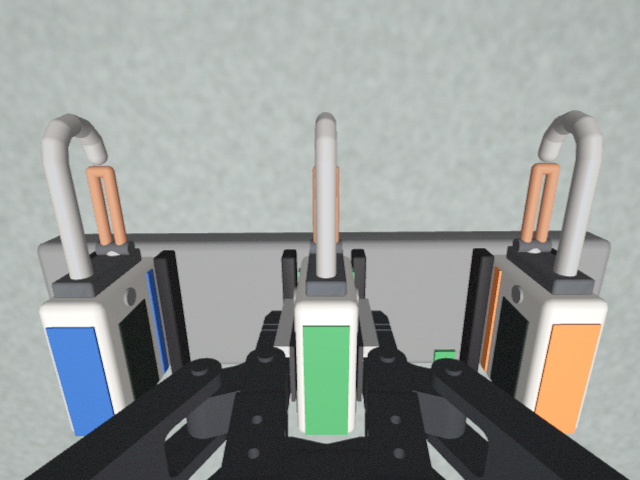

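Run:
```python
from h import *
np.set_printoptions(precision=2,suppress=True)
W=load("w2");print("cam",ray(W,(320,240)))
print("tip",[onz(W,(325.5,113),z) for z in (45.5,50,55)])
print("front top",[onz(W,u,68) for u in [(302,297),(356,297)]],"strip back",onz(W,(327,434),68),"strip front",onz(W,(327,326),68))
print(onz(W,(327,240),46), "nearslots crad front edge",onz(W,(330,235),20))
```

```text
cam (array([ 547.51, -120.77,  178.25]), array([-0.03, -0.31, -0.95]))
tip [array([ 547.43, -120.38,   45.5 ]), array([ 547.44, -120.4 ,   50.  ]), array([ 547.44, -120.41,   55.  ])]
front top [array([ 536.54, -176.38,   68.  ]), array([ 554.02, -177.4 ,   68.  ])] strip back [ 541.39 -233.38   68.  ] strip front [ 544.02 -187.57   68.  ]
[ 545.39 -164.72   46.  ] nearslots crad front edge [ 546.42 -171.12   20.  ]
```

drive_tool(deltas=[[255,-0.004,0,0,0,0,0],[255,-0.012,0,0,0,0,0],[255,-0.022,0,0,0,0,0],[255,-0.036,0,0,0,0,0],[255,-0.056,0,0,0,0,0],[255,-0.08,0,0,0,0,0],[255,-0.105,0,0,0,0,0],[255,-0.13,0,0,0,0,0],[255,-0.155,0,0,0,0,0],[255,-0.17,0,0,0,0,0]])

```text
time: 3.58
tool_pos: [543.2, -203.0, 210.4]
tcp_rot: [67.4, 89.8, -25.9]
ft_force: [-0.0, -0.2, -0.7]
finger_gap: 21.0
```

Run:
```python
from h import *
from bench import sense
apply([-0.17,0,0,0,0,0])
s=sense();np.set_printoptions(precision=2,suppress=True)
print(getc()[0],s["tool_pos"],s["ft_force"],s["wrist_torque"],s["finger_gap"])
n=np.array([.194,.981,0])
t=np.array([478.9,118.2,0])-57.6*n-25*n;t[2]=215
print(t,delta(t,axes(-11.2)))
```

```text
[ 542.3  -202.58  205.99] [ 543.22 -203.01  210.36] [-0.01 -0.17 -0.66] [0.02 0.03 0.03] 20.95876149682622
[462.88  37.17 215.  ] (array([-0.01, -0.09, -0.23]), array([0.14, 0.  , 0.  ]))
```

Run:
```python
from h import *
n=np.array([.194,.981,0])
t=np.array([478.9,118.2,0])-82.6*n;t[2]=215
print(delta(t,axes(-11.2)))
```

```text
(array([-0.009 , -0.0931, -0.2348]), array([0.1379, 0.    , 0.    ]))
```

drive_tool(deltas=[[255,-0.001,-0.006,-0.015,0.009,0,0],[255,-0.002,-0.016,-0.041,0.024,0,0],[255,-0.004,-0.028,-0.071,0.042,0,0],[255,-0.005,-0.041,-0.104,0.061,0,0],[255,-0.006,-0.054,-0.137,0.08,0,0],[255,-0.007,-0.067,-0.169,0.099,0,0],[255,-0.008,-0.078,-0.197,0.116,0,0],[255,-0.009,-0.087,-0.22,0.129,0,0],[255,-0.009,-0.092,-0.232,0.136,0,0],[255,-0.009,-0.0931,-0.2348,0.1379,0,0]])

```text
time: 4.42
tool_pos: [462.2, 39.3, 216.0]
tcp_rot: [135.3, 89.9, 34.2]
ft_force: [-0.2, -1.4, -0.4]
finger_gap: 20.8
```

Run:
```python
from h import *
from bench import sense,snapshot
apply([-0.009,-0.0931,-0.2348,0.1379,0,0])
for n in ("side","scene","wrist"):
    w=snapshot(n);pickle.dump(w,open(f"pics/{n}3.pkl","wb"));cv2.imwrite(f"pics/{n}3.png",w["frame"])
s=sense();np.set_printoptions(precision=2,suppress=True)
print(getc()[0],s["tool_pos"],(getc()[1].inv()*Rw(s["tcp_rot"])).as_rotvec()*57.3,s["ft_force"],s["wrist_torque"],s["joint_pos"],s["time"],s["finger_gap"])
b=cv2.imread("pics/side3.png");cv2.imwrite("pics/z5.png",cv2.resize(b[110:260,220:340],None,fx=4,fy=4,interpolation=cv2.INTER_CUBIC))
b=cv2.imread("pics/scene3.png");cv2.imwrite("pics/z6.png",cv2.resize(b[150:250,280:400],None,fx=6,fy=6,interpolation=cv2.INTER_CUBIC))
```

```text
[462.88  37.19 214.99] [463.06  36.89 215.52] [-0.04 -0.02  0.05] [ 0.92  0.13 -1.38] [-0.04 -0.02  0.04] [ -1.75 -13.63 107.25  -0.02  86.33   9.4 ] 4.5667 21.21622123510644
```

View pics/z5.png

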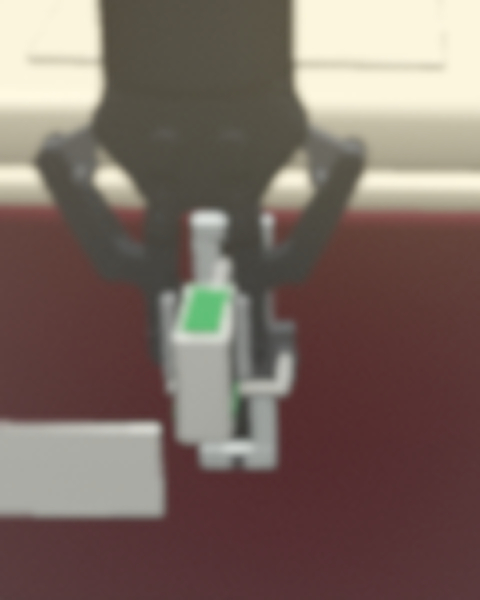

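View pics/z6.png

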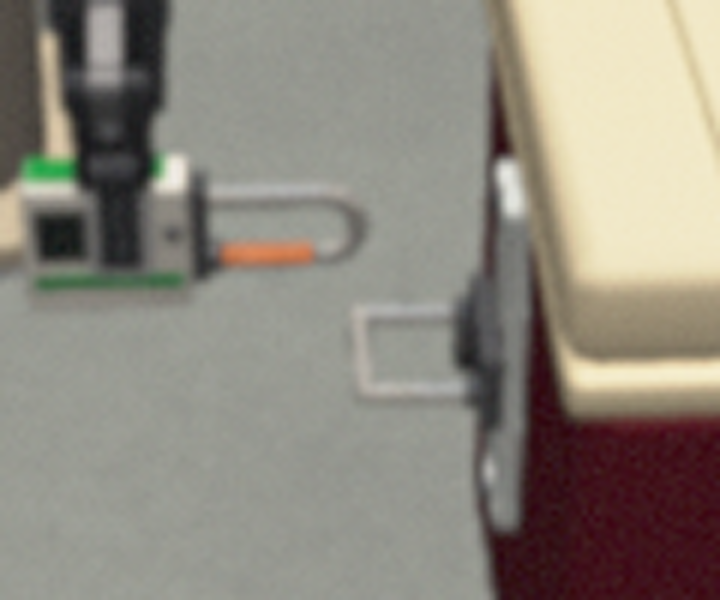

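View pics/wrist3.png

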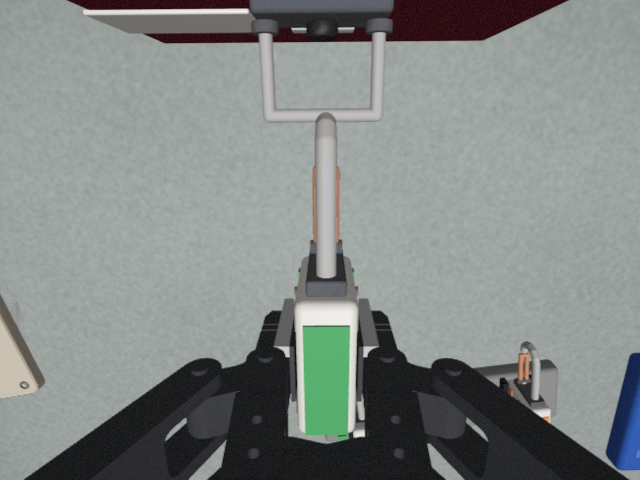

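Run:
```python
from h import *
np.set_printoptions(precision=2,suppress=True)
W=load("wrist3");S=load("scene3");n=np.array([.194,.981,0]);u=np.array([.981,-.194,0])
T=onz(W,(325.5,113),224.5);B=[onz(W,p,172.5) for p in [(267.5,116.5),(379.5,115)]]
print(T,B,"tip n",T@n,"bar n",[b@n for b in B],"tip u",T@u,"bar u",[b@u for b in B])
print("cmd tcp n",getc()[0]@n, "u",getc()[0]@u)
g=W["frame"].astype(int).sum(2); print(g[100:130,290], g[105:125,350])
# scene: tip (368,222)/6, bar ends
f=lambda x,y:(280+x/6,150+y/6)
Ts,_=tri((W,(325.5,113)),(S,f(366,222)));print("tip tri",Ts,_,Ts@n)
for a,b in ((f(360,308),(267.5,116.5)),(f(365,388),(379.5,115))):
    X,e=tri((S,a),(W,b));print("bar tri",X,e,X@n)
# gate right end / nose
print("tcp in scene",proj(S,[463,37.2,215]),f(120,265))
```

```text
[478.52 118.72 224.5 ] [array([451.78, 122.58, 172.5 ]), array([502.89, 113.2 , 172.5 ])] tip n 209.29255233543967 bar n [np.float64(207.89663513912635), np.float64(208.60822091189632)] tip u 446.39640340840185 bar u [np.float64(419.4169158838417), np.float64(471.3748688222905)]
cmd tcp n 126.28337405037188 u 446.8654827571147
[499 487 485 482 483 489 484 488 448 403 457 504 537 564 575 573 574 565
 548 526 494 427 435 489 492 483 480 484 488 500] [500 495 495 419 428 478 524 549 569 576 572 572 559 537 507 472 406 462
 497 497]
tip tri [478.69 119.39 225.2 ] [0.7029049394608614, 0.702904939460842] 209.9922202953226
bar tri [452.36 123.74 174.33] [1.241235797977755, 1.2412357979777464] 209.1450442858209
bar tri [502.72 113.78 174.75] [0.5318630150218547, 0.5318630150218271] 209.1424703891584
tcp in scene [299.34 192.37] (300.0, 194.16666666666666)
```

drive_tool(deltas=[[255,0,0.0005,-0.004,0,0,0],[255,0,0.001,-0.01,0,0,0],[255,0,0.001,-0.016,0,0,0],[255,0.003,0.001,-0.022,0,0,0],[255,0.008,0.001,-0.024,0,0,0],[255,0.014,0.001,-0.024,0,0,0],[255,0.02,0.001,-0.024,0,0,0],[255,0.025,0.001,-0.024,0,0,0],[255,0.027,0.001,-0.024,0,0,0],[255,0.027,0.001,-0.024,0,0,0]])

```text
time: 5.4
tool_pos: [467.9, 60.4, 186.9]
tcp_rot: [-75.4, 89.9, -176.6]
ft_force: [0.5, -0.3, -0.9]
finger_gap: 21.0
```

Run:
```python
from h import *
from bench import sense,snapshot
apply([0.027,0.001,-0.024,0,0,0])
for n in ("scene","wrist"):
    w=snapshot(n);pickle.dump(w,open(f"pics/{n}4.pkl","wb"));cv2.imwrite(f"pics/{n}4.png",w["frame"])
s=sense();np.set_printoptions(precision=2,suppress=True)
print(getc()[0],s["tool_pos"],(getc()[1].inv()*Rw(s["tcp_rot"])).as_rotvec()*57.3,s["ft_force"],s["wrist_torque"],s["joint_pos"],s["time"],s["finger_gap"])
b=cv2.imread("pics/scene4.png");cv2.imwrite("pics/z7.png",cv2.resize(b[150:250,280:400],None,fx=6,fy=6,interpolation=cv2.INTER_CUBIC))
```

```text
[468.52  60.54 187.99] [468.48  60.4  187.98] [ 0.01 -0.   -0.01] [ 0.57  0.15 -0.12] [ 0.07 -0.01  0.01] [  1.13 -11.32 108.18  -0.    83.15  12.34] 5.5 21.09169633707296
```

View pics/z7.png

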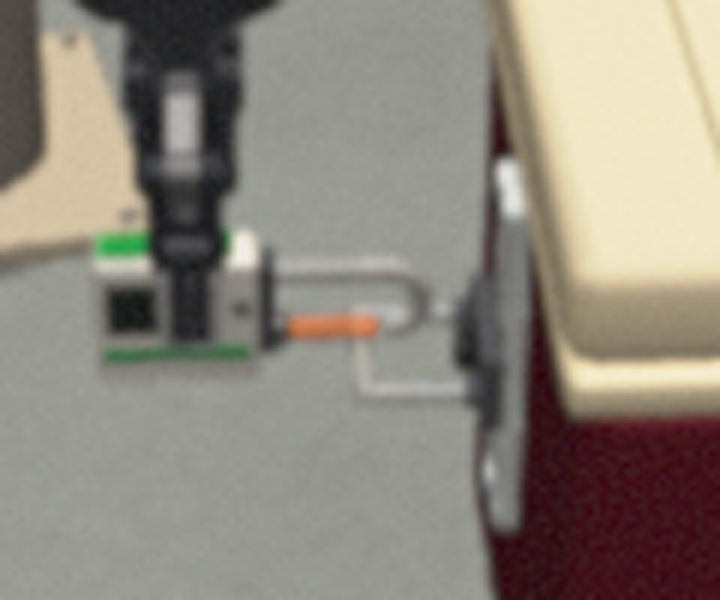

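View pics/wrist4.png

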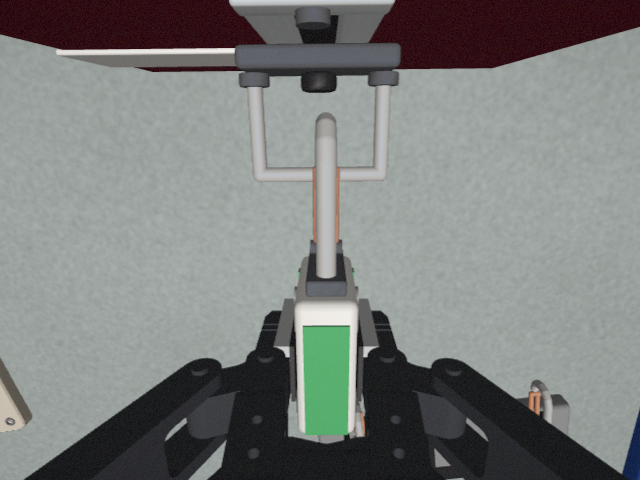

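Run:
```python
from h import *
W=load("wrist4");n=np.array([.194,.981,0])
T=onz(W,(325.5,113),197.5)@n
for z in (170,173,176):print(z,88-(T-onz(W,(322,173.5),z)@n), T)
print("gate end",88-(T-onz(W,(316,167.5),186)@n), "body front top lx", 88-(T-onz(W,(326,297),220)@n))
```

```text
170 64.10094267158416 232.73494224447015
173 64.54430315742513 232.73494224447015
176 64.98766364326607 232.73494224447015
gate end 68.70400751826864 body front top lx 32.12593796754072
```

drive_tool(deltas=[[255,0,0,-0.001,0,0,0],[255,0.0005,0,-0.0015,0,0,0],[255,0.001,0,-0.0015,0,0,0],[255,0.0015,0,-0.0015,0,0,0],[255,0.002,0,-0.0015,0,0,0],[255,0.0025,0,-0.0015,0,0,0],[255,0.003,0,-0.0015,0,0,0],[255,0.0035,0,-0.0015,0,0,0],[255,0.004,0,-0.0015,0,0,0],[255,0.004,0,-0.0015,0,0,0]])

```text
time: 6.33
tool_pos: [468.7, 62.0, 183.8]
tcp_rot: [-74.8, 90.0, -176.0]
ft_force: [0.2, -1.0, -0.6]
finger_gap: 21.1
```

drive_tool(deltas=[[255,0.0005,0,0,0,0,0],[255,0.001,0,0,0,0,0],[255,0.0015,0,0,0,0,0],[255,0.002,0,0,0,0,0],[255,0.0025,0,0,0,0,0],[255,0.003,0,0,0,0,0],[255,0.003,0,0,0,0,0],[255,0.003,0,0,0,0,0],[255,0.003,0,0,0,0,0],[255,0.003,0,0,0,0,0]])

```text
time: 7.17
tool_pos: [468.8, 62.0, 181.0]
tcp_rot: [-11.8, 90.0, -113.1]
ft_force: [0.4, 0.2, -1.9]
finger_gap: 21.0
```

```bash
cat > st.py <<'E'
from h import *
from bench import sense
import sys
if len(sys.argv)>1: apply(eval(sys.argv[1]))
s=sense();np.set_printoptions(precision=2,suppress=True)
print(getc()[0],s["tool_pos"],(getc()[1].inv()*Rw(s["tcp_rot"])).as_rotvec()*57.3,"F",s["ft_force"],"M",s["wrist_torque"],s["joint_pos"],s["time"],s["finger_gap"])
E
python3 st.py "[.007,0,-.0015,0,0,0]"
```

```text
[468.81  62.01 180.99] [468.8   61.99 181.02] [ 0. -0. -0.] F [ 0.38  0.19 -1.93] M [-0.03 -0.01 -0.06] [  1.32 -10.96 108.6   -0.    82.36  12.52] 7.1667 21.021283788516772
```

drive_tool(deltas=[[255,0.0005,0,0,0,0,0],[255,0.001,0,0,0,0,0],[255,0.0015,0,0,0,0,0],[255,0.002,0,0,0,0,0],[255,0.002,0,0,0,0,0],[255,0.002,0,0,0,0,0],[255,0.002,0,0,0,0,0],[255,0.002,0,0,0,0,0],[255,0.002,0,0,0,0,0],[255,0.002,0,0,0,0,0]])

```text
time: 8.0
tool_pos: [468.9, 62.0, 179.1]
tcp_rot: [104.6, 90.0, 3.4]
ft_force: [0.4, -0.4, 0.3]
finger_gap: 21.2
```

```bash
python3 st.py "[.002,0,0,0,0,0]"
```

```text
[468.81  62.01 178.99] [468.88  62.03 179.09] [-0.    0.    0.01] F [ 0.38 -0.38  0.34] M [-0.    0.04 -0.03] [  1.32 -10.88 108.74   0.    82.13  12.52] 8.0 21.240309828743058
```

drive_tool(deltas=[[255,0.0005,0,0,0,0,0],[255,0.001,0,0,0,0,0],[255,0.0015,0,0,0,0,0],[255,0.002,0,0,0,0,0],[255,0.002,0,0,0,0,0],[255,0.002,0,0,0,0,0],[255,0.002,0,0,0,0,0],[255,0.002,0,0,0,0,0],[255,0.002,0,0,0,0,0],[255,0.002,0,0,0,0,0]])

```text
time: 8.83
tool_pos: [468.9, 61.9, 177.0]
tcp_rot: [64.6, 90.0, -36.6]
ft_force: [-0.2, -1.8, 2.2]
finger_gap: 20.8
```

```bash
python3 st.py "[.002,0,0,0,0,0]"
```

```text
[468.81  62.01 176.99] [468.86  61.95 177.05] [ 0.   -0.    0.01] F [-0.17 -1.83  2.15] M [-0.06  0.04  0.01] [  1.32 -10.79 108.88  -0.01  81.91  12.52] 8.8333 20.782195363516053
```

drive_tool(deltas=[[255,0.0007,0,0,0,0,0],[255,0.0014,0,0,0,0,0],[255,0.0021,0,0,0,0,0],[255,0.0028,0,0,0,0,0],[255,0.0035,0,0,0,0,0],[255,0.0042,0,0,0,0,0],[255,0.005,0,0,0,0,0],[255,0.006,0,0,0,0,0],[255,0.006,0,0,0,0,0],[255,0.006,0,0,0,0,0]])

```text
time: 9.67
tool_pos: [468.9, 62.3, 171.1]
tcp_rot: [157.7, 90.0, 56.5]
ft_force: [-0.3, 1.3, 3.5]
finger_gap: 21.3
```

```bash
python3 st.py "[.006,0,0,0,0,0]"
cat > sh.py <<'E'
from h import *
from bench import snapshot
import sys
k=sys.argv[1]; s=snapshot("scene");pickle.dump(s,open(f"pics/scene{k}.pkl","wb"))
w=snapshot("wrist");pickle.dump(w,open(f"pics/wrist{k}.pkl","wb"))
a=cv2.resize(s["frame"][150:250,290:400],None,fx=5,fy=5,interpolation=cv2.INTER_CUBIC)
b=w["frame"][60:310,220:420]; b=cv2.resize(b,(240,300)); c=np.zeros((500,790,3),np.uint8);c[:,:550]=a;c[:300,550:]=b
cv2.imwrite(f"pics/c{k}.png",c)
E
python3 sh.py 5
```

```text
[468.81  62.01 170.99] [468.91  62.27 171.09] [-0.01  0.03  0.01] F [-0.3   1.29  3.49] M [ 0.5  -0.01  0.07] [  1.33 -10.53 109.28   0.02  81.23  12.52] 9.6667 21.268967086525656
```

View pics/c5.png

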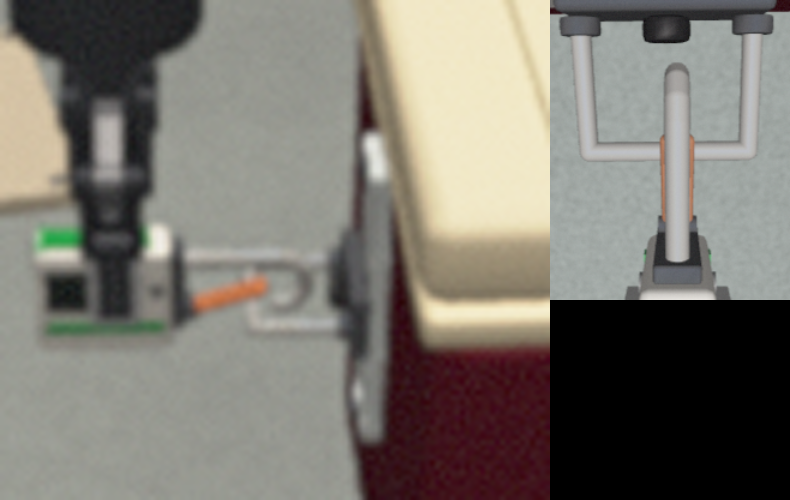

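drive_tool(deltas=[[255,0.0007,0,0,0,0,0],[255,0.0014,0,0,0,0,0],[255,0.0021,0,0,0,0,0],[255,0.0028,0,0,0,0,0],[255,0.0035,0,0,0,0,0],[255,0.0042,0,0,0,0,0],[255,0.005,0,0,0,0,0],[255,0.006,0,0,0,0,0],[255,0.006,0,0,0,0,0],[255,0.006,0,0,0,0,0]])

```text
time: 10.6
tool_pos: [468.8, 61.8, 164.9]
tcp_rot: [-8.4, 90.0, -109.6]
ft_force: [0.7, -0.8, 4.3]
finger_gap: 21.1
```

```bash
python3 st.py "[.006,0,0,0,0,0]"; python3 sh.py 6
```

```text
[468.81  62.01 164.99] [468.78  61.82 164.89] [ 0.01 -0.02 -0.  ] F [ 0.72 -0.77  4.29] M [ 0.13 -0.11 -0.04] [  1.31 -10.25 109.7   -0.02  80.56  12.52] 10.6 21.08295532279066
```

View pics/c6.png

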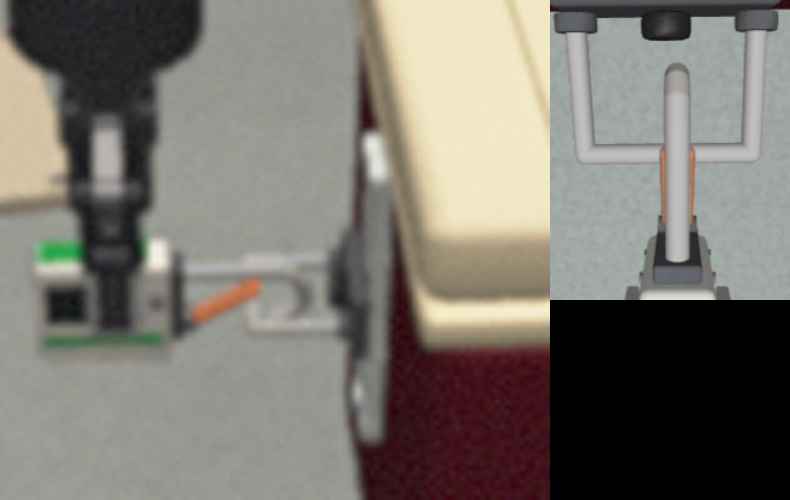

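drive_tool(deltas=[[255,0.0005,0,0,0,0,0],[255,0.0005,0,0.0015,0,0,0],[255,0.0005,0,0.003,0,0,0],[255,0.0005,0,0.0045,0,0,0],[255,0.0005,0,0.006,0,0,0],[255,0.0005,0,0.0075,0,0,0],[255,0.0005,0,0.009,0,0,0],[255,0.001,0,0.01,0,0,0],[255,0.0015,0,0.01,0,0,0],[255,0.0015,0,0.01,0,0,0]])

```text
time: 11.53
tool_pos: [466.4, 52.2, 162.9]
tcp_rot: [-81.8, 89.9, 177.0]
ft_force: [0.4, -0.8, -1.3]
finger_gap: 21.1
```

```bash
python3 st.py "[.0015,0,0.01,0,0,0]"; python3 sh.py 7
```

```text
[466.87  52.2  163.49] [466.43  52.17 162.86] [ 0.01 -0.01 -0.06] F [ 0.37 -0.79 -1.35] M [-0.    0.02  0.02] [  0.12 -10.68 110.29   0.    80.45  11.33] 11.5333 21.06405922545942
```

View pics/c7.png

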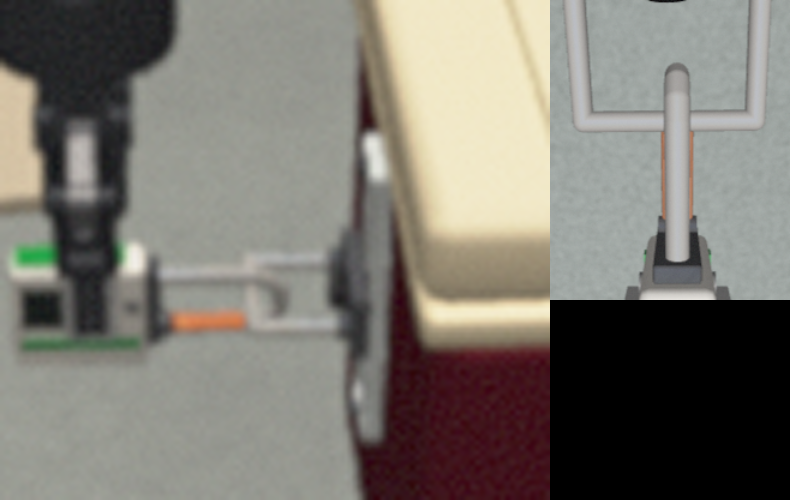

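Run:
```python
from h import *
W=load("wrist7");n=np.array([.194,.981,0])
T=onz(W,(325.5,113),173)@n
print("bar lx",88-(T-onz(W,(322,160.5),171.3)@n))
c=np.array([-9.5,0,-68.])
for k in range(1,5):
  print("call",k)
# per-call table, each starting from rotated frame; identical in tool axes
for i in range(1,11):
    th=np.radians(2*i); r=Ro.from_rotvec([0,th,0]).as_matrix()
    p=c-r@c; print(i,np.round(p/1000,4),round(th,4))
```

```text
bar lx 72.40490934554563
call 1
call 2
call 3
call 4
1 [ 0.0024  0.     -0.0004] 0.0349
2 [ 0.0047  0.     -0.0008] 0.0698
3 [ 0.0071  0.     -0.0014] 0.1047
4 [ 0.0094  0.     -0.002 ] 0.1396
5 [ 0.0117  0.     -0.0027] 0.1745
6 [ 0.0139  0.     -0.0035] 0.2094
7 [ 0.0162  0.     -0.0043] 0.2443
8 [ 0.0184  0.     -0.0053] 0.2793
9 [ 0.0205  0.     -0.0063] 0.3142
10 [ 0.0227  0.     -0.0074] 0.3491
```

drive_tool(deltas=[[255,0.0034,0,-0.0004,0,0.0349,0],[255,0.0062,0,-0.0008,0,0.0698,0],[255,0.0086,0,-0.0014,0,0.1047,0],[255,0.0109,0,-0.002,0,0.1396,0],[255,0.0132,0,-0.0027,0,0.1745,0],[255,0.0154,0,-0.0035,0,0.2094,0],[255,0.0177,0,-0.0043,0,0.2443,0],[255,0.0199,0,-0.0053,0,0.2793,0],[255,0.022,0,-0.0063,0,0.3142,0],[255,0.0242,0,-0.0074,0,0.3491,0]])

```text
time: 12.47
tool_pos: [468.4, 59.5, 139.3]
tcp_rot: [179.9, 69.9, 78.7]
ft_force: [-0.2, 0.3, -0.8]
finger_gap: 21.5
```

```bash
python3 st.py "[.0242,0,-0.0074,0,0.3491,0]"; python3 sh.py 8
```

```text
[468.3   59.46 139.29] [468.45  59.47 139.34] [-0.01  0.09  0.03] F [-0.17  0.28 -0.79] M [-0.23  0.01  0.03] [-14.68 -11.74 116.17  20.55  77.63  -8.3 ] 12.4667 21.48165532444793
```

View pics/c8.png

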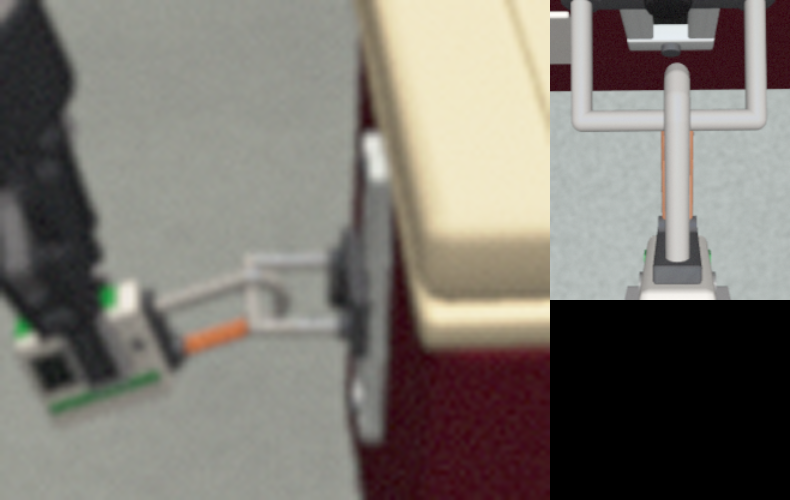

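drive_tool(deltas=[[255,0.0024,0,-0.0004,0,0.0349,0],[255,0.0047,0,-0.0008,0,0.0698,0],[255,0.0071,0,-0.0014,0,0.1047,0],[255,0.0094,0,-0.002,0,0.1396,0],[255,0.0117,0,-0.0027,0,0.1745,0],[255,0.0139,0,-0.0035,0,0.2094,0],[255,0.0162,0,-0.0043,0,0.2443,0],[255,0.0184,0,-0.0053,0,0.2793,0],[255,0.0205,0,-0.0063,0,0.3142,0],[255,0.0227,0,-0.0074,0,0.3491,0]])

```text
time: 13.4
tool_pos: [471.3, 73.9, 120.6]
tcp_rot: [180.0, 50.0, 78.8]
ft_force: [0.2, -0.1, -1.5]
finger_gap: 20.5
```

```bash
python3 st.py "[.0227,0,-0.0074,0,0.3491,0]"
```

```text
[471.16  73.9  120.49] [471.34  73.91 120.63] [-0.03 -0.   -0.01] F [ 0.19 -0.14 -1.52] M [-0.43  0.12 -0.  ] [-26.61  -4.19 118.76  38.9   80.62 -27.32] 13.4 20.487001507277196
```

drive_tool(deltas=[[255,0.0024,0,-0.0004,0,0.0349,0],[255,0.0047,0,-0.0008,0,0.0698,0],[255,0.0071,0,-0.0014,0,0.1047,0],[255,0.0094,0,-0.002,0,0.1396,0],[255,0.0117,0,-0.0027,0,0.1745,0],[255,0.0139,0,-0.0035,0,0.2094,0],[255,0.0162,0,-0.0043,0,0.2443,0],[255,0.0184,0,-0.0053,0,0.2793,0],[255,0.0205,0,-0.0063,0,0.3142,0],[255,0.0227,0,-0.0074,0,0.3491,0]])

```text
time: 14.23
tool_pos: [475.2, 93.9, 107.8]
tcp_rot: [-180.0, 30.0, 78.9]
ft_force: [0.2, 0.2, -0.2]
finger_gap: 21.0
```

```bash
python3 st.py "[.0227,0,-0.0074,0,0.3491,0]"
python3 - <<'E'
from h import *
from bench import snapshot
for n in ("side","scene","wrist"):
    w=snapshot(n);pickle.dump(w,open(f"pics/{n}9.pkl","wb"));cv2.imwrite(f"pics/{n}9.png",w["frame"])
E
```

```text
[475.1   93.77 107.86] [475.24  93.85 107.77] [-0.02 -0.02 -0.06] F [ 0.17  0.2  -0.18] M [-0.61  0.12  0.01] [-33.84  10.57 117.64  53.1   87.33 -43.46] 14.2333 20.968902002147438
```

View pics/scene9.png

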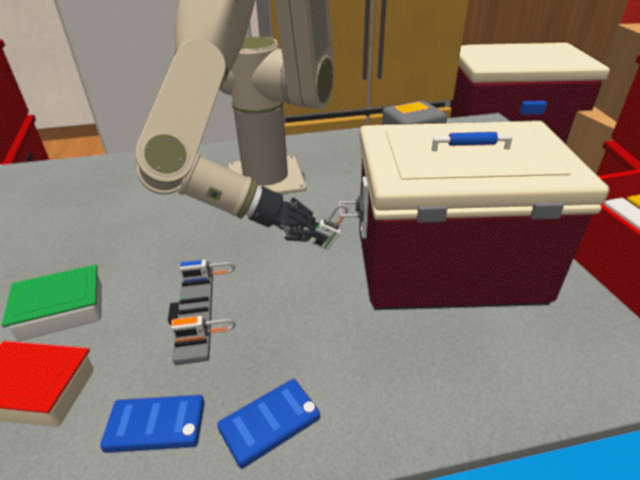

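View pics/side9.png

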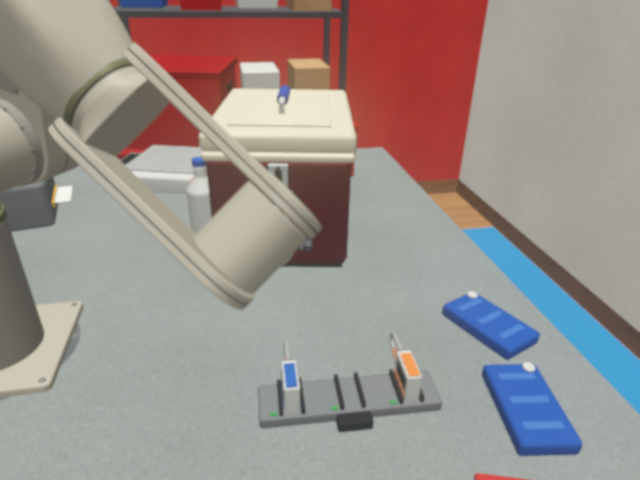

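View pics/wrist9.png

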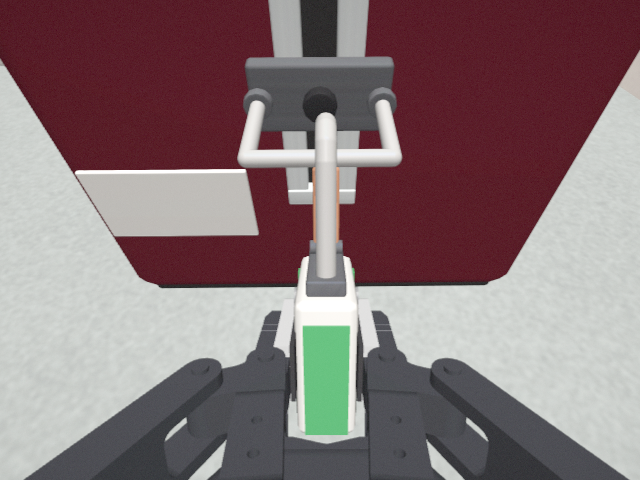

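drive_tool(deltas=[[255,0.0024,0,-0.0004,0,0.0349,0],[255,0.0047,0,-0.0008,0,0.0698,0],[255,0.0071,0,-0.0014,0,0.1047,0],[255,0.0094,0,-0.002,0,0.1396,0],[255,0.0117,0,-0.0027,0,0.1745,0],[255,0.0139,0,-0.0035,0,0.2094,0],[255,0.0162,0,-0.0043,0,0.2443,0],[255,0.0184,0,-0.0053,0,0.2793,0],[255,0.0205,0,-0.0063,0,0.3142,0],[255,0.0227,0,-0.0074,0,0.3491,0]])

```text
time: 15.22
tool_pos: [480.1, 116.6, 103.1]
tcp_rot: [180.0, 10.1, 78.9]
ft_force: [-0.6, 0.1, -1.5]
finger_gap: 21.2
```

```bash
python3 st.py "[.0227,0,-0.0074,0,0.3491,0]"
python3 - <<'E'
from h import *
from bench import snapshot
for n in ("side","scene","wrist"):
    w=snapshot(n);pickle.dump(w,open(f"pics/{n}10.pkl","wb"));cv2.imwrite(f"pics/{n}10.png",w["frame"])
s=load("scene10")["frame"]
cv2.imwrite("pics/z10.png",cv2.resize(s[140:290,130:390],None,fx=3,fy=3,interpolation=cv2.INTER_CUBIC))
E
```

```text
[479.64 116.69 102.92] [480.08 116.63 103.14] [-0.06 -0.06 -0.07] F [-0.63  0.09 -1.54] M [-0.63  0.08 -0.01] [-36.07  28.99 113.04  64.04  96.77 -55.86] 15.2167 21.22922787570592
```

View pics/z10.png

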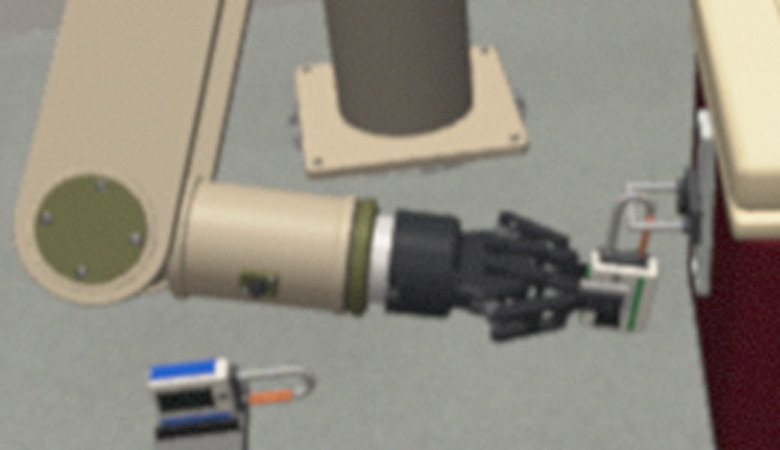

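View pics/wrist10.png

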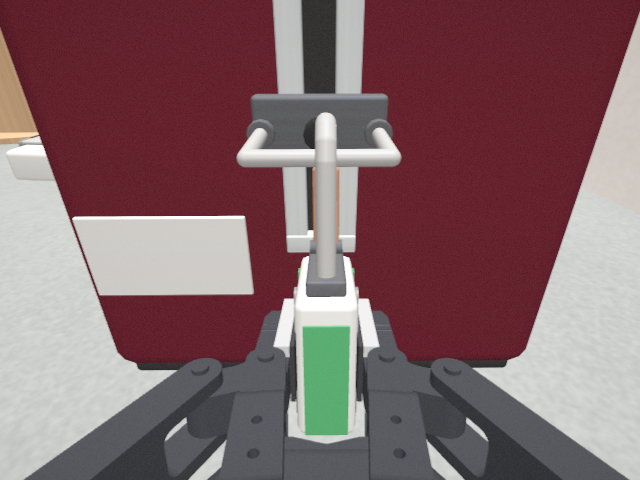

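drive_tool(deltas=[[255,0.0001,0,0.0005,0,0,0],[255,0.0002,0,0.001,0,0,0],[255,0.0003,0,0.0015,0,0,0],[255,0.0004,0,0.002,0,0,0],[255,0.0005,0,0.0025,0,0,0],[255,0.0006,0,0.003,0,0,0],[255,0.0007,0,0.0035,0,0,0],[255,0.0007,0,0.004,0,0,0],[255,0.0007,0,0.004,0,0,0],[255,0.0007,0,0.004,0,0,0]])

```text
time: 16.2
tool_pos: [479.6, 116.7, 98.8]
tcp_rot: [-180.0, 10.0, 78.8]
ft_force: [0.2, 0.2, -0.1]
finger_gap: 21.1
```

```bash
python3 st.py "[.0007,0,0.004,0,0,0]"
python3 - <<'E'
from h import *
from bench import snapshot
w=snapshot("wrist");pickle.dump(w,open(f"pics/wrist11.pkl","wb"));cv2.imwrite("pics/z11.png",cv2.resize(w["frame"][80:260,220:420],None,fx=3,fy=3))
E
```

```text
[479.64 116.68  98.86] [479.62 116.68  98.81] [0.01 0.   0.  ] F [ 0.24  0.24 -0.14] M [-0.61  0.17  0.01] [-36.13  29.63 112.93  64.03  96.58 -56.28] 16.2 21.14538485520644
```

View pics/z11.png

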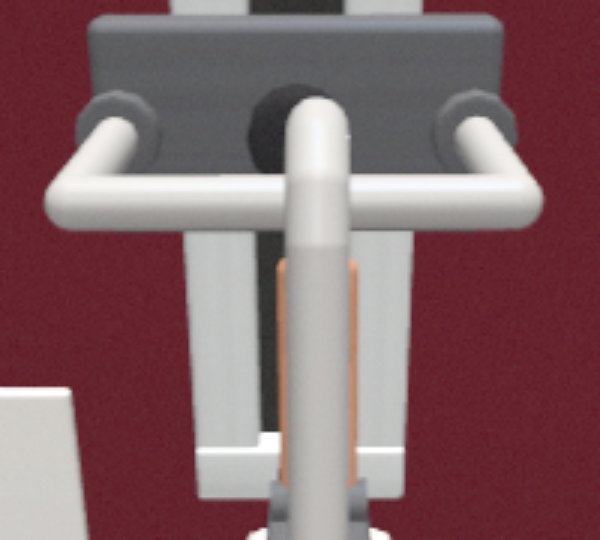

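drive_tool(deltas=[[255,0,0,0.0003,0,0,0],[255,0,0,0.0006,0,0,0],[255,0.0001,0,0.0008,0,0,0],[255,0.0001,0,0.0008,0,0,0],[255,0.0001,0,0.0008,0,0,0],[255,0.0001,0,0.0008,0,0,0],[255,0.0001,0,0.0008,0,0,0],[255,0.0001,0,0.0008,0,0,0],[255,0.0001,0,0.0008,0,0,0],[255,0.0001,0,0.0008,0,0,0]])

```text
time: 17.08
tool_pos: [479.7, 116.6, 98.2]
tcp_rot: [180.0, 10.0, 78.8]
ft_force: [-0.1, -1.1, 1.7]
finger_gap: 21.1
```

```bash
python3 st.py "[.0001,0,0.0008,0,0,0]"
```

```text
[479.63 116.64  98.06] [479.67 116.63  98.16] [-0.01  0.01  0.  ] F [-0.09 -1.11  1.73] M [-0.09  0.04  0.02] [-36.13  29.74 112.88  64.03  96.56 -56.36] 17.0833 21.111459859569898
```

drive_tool(deltas=[[255,0,0,0,0,0,0],[255,0.0005,0,0,0,0,0],[255,0.001,0,0,0,0,0],[255,0.0015,0,0,0,0,0],[255,0.002,0,0,0,0,0],[255,0.0025,0,0,0,0,0],[255,0.003,0,0,0,0,0],[255,0.0035,0,0,0,0,0],[255,0.004,0,0,0,0,0],[255,0.004,0,0,0,0,0]], squeeze=20)

```text
time: 17.92
tool_pos: [480.9, 119.9, 98.0]
tcp_rot: [179.9, 10.0, 78.7]
ft_force: [-2.3, -7.9, 4.7]
finger_gap: 20.9
```

```bash
python3 st.py "[.004,0,0,0,0,0]"; python3 sh.py 12
```

```text
[480.39 120.51  97.36] [480.86 119.85  97.99] [-0.05  0.04  0.06] F [-2.28 -7.88  4.66] M [ 0.66 -0.15  0.15] [-35.75  29.71 113.    64.4   96.3  -56.38] 17.9167 20.88180440521975
```

View pics/c12.png

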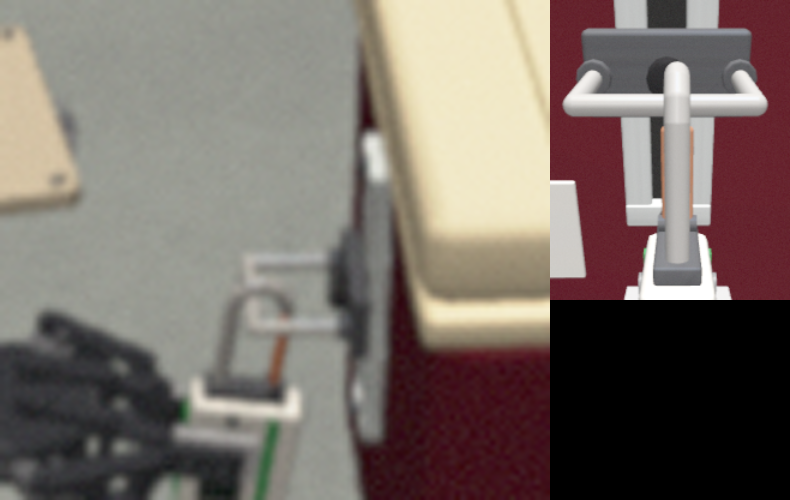

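drive_tool(deltas=[[255,-0.0005,0,0,0,0,0],[255,-0.001,0,0,0,0,0],[255,-0.0015,0,0,0,0,0],[255,-0.002,0,0,0,0,0],[255,-0.0025,0,0,0,0,0],[255,-0.003,0,0,0,0,0],[255,-0.0035,0,0,0,0,0],[255,-0.0035,0,0,0,0,0],[255,-0.0035,0,0,0,0,0],[255,-0.0035,0,0,0,0,0]])

```text
time: 18.85
tool_pos: [479.5, 117.3, 97.7]
tcp_rot: [-180.0, 10.0, 78.8]
ft_force: [-0.3, 0.2, 1.6]
finger_gap: 20.7
```

```bash
python3 st.py "[-.0035,0,0,0,0,0]"
```

```text
[479.72 117.13  97.97] [479.52 117.27  97.69] [ 0.03 -0.02 -0.01] F [-0.31  0.17  1.62] M [-0.37  0.04  0.02] [-36.07  29.76 112.92  64.04  96.49 -56.36] 18.85 20.744325557016996
```

drive_tool(deltas=[[196,0,0,0,0,0,0],[193,0,0,0,0,0,0],[190,0,0,0,0,0,0],[187,0,0,0,0,0,0],[184,0,0,0,0,0,0],[181,0,0,0,0,0,0],[178,0,0,0,0,0,0],[175,0,0,0,0,0,0],[172,0,0,0,0,0,0],[170,0,0,0,0,0,0]])

```text
time: 19.68
tool_pos: [479.7, 117.1, 98.0]
tcp_rot: [180.0, 10.0, 78.8]
ft_force: [-0.2, -0.1, -0.4]
finger_gap: 28.0
```

```bash
python3 st.py "[0,0,0,0,0,0]"; python3 sh.py 13
```

```text
[479.72 117.13  97.97] [479.74 117.12  97.99] [-0.  0.  0.] F [-0.21 -0.09 -0.43] M [-0.5   0.1  -0.05] [-36.07  29.74 112.91  64.06  96.51 -56.36] 19.6833 28.03440278309999
```

View pics/c13.png

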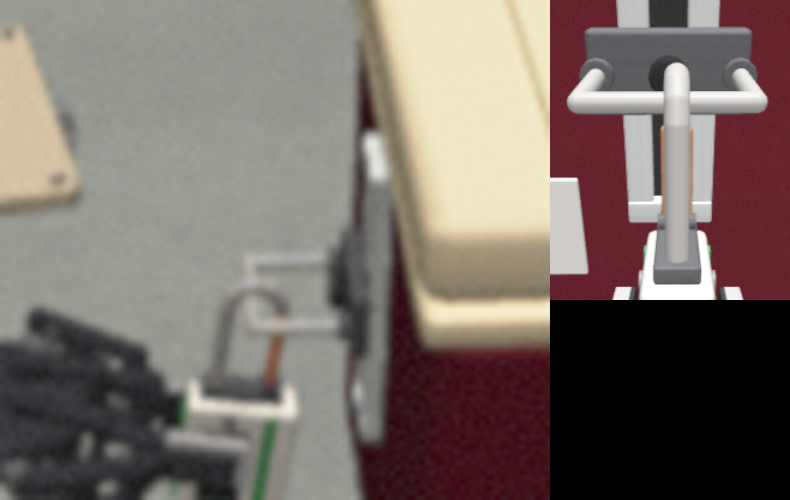

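drive_tool(deltas=[[160,0,0,0,0,0,0],[150,0,0,0,0,0,0],[140,0,0,0,0,0,0],[130,0,0,0,0,0,0],[120,0,0,0,0,0,0],[110,0,0,0,0,0,0],[100,0,0,0,0,0,0],[90,0,0,0,0,0,0],[80,0,0,0,0,0,0],[70,0,0,0,0,0,0]])

```text
time: 20.62
tool_pos: [479.7, 117.1, 98.0]
tcp_rot: [180.0, 10.0, 78.8]
ft_force: [-0.4, 0.2, 0.2]
finger_gap: 61.6
```

```bash
python3 st.py "[0,0,0,0,0,0]"
python3 - <<'E'
from h import *
from bench import snapshot
L=[]
for i in range(3):
    s=snapshot("scene")["frame"]; L.append(cv2.resize(s[190:250,320:370],(250,300),interpolation=cv2.INTER_CUBIC))
cv2.imwrite("pics/sw1.png",np.hstack(L))
w=snapshot("wrist");cv2.imwrite("pics/wrist14.png",w["frame"])
E
```

```text
[479.72 117.13  97.97] [479.72 117.13  97.97] [-0. -0. -0.] F [-0.4   0.24  0.24] M [-0.41  0.09 -0.02] [-36.07  29.74 112.91  64.06  96.51 -56.36] 20.6167 61.60924939125516
```

View pics/sw1.png

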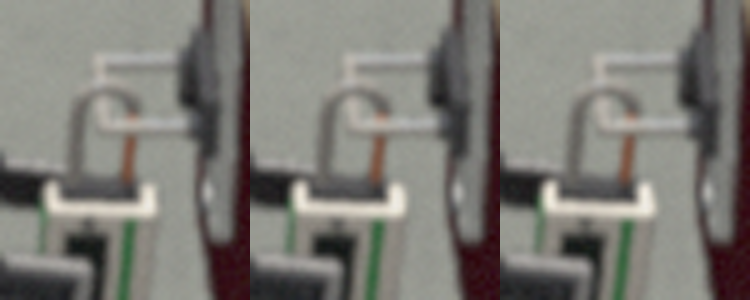

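View pics/wrist14.png

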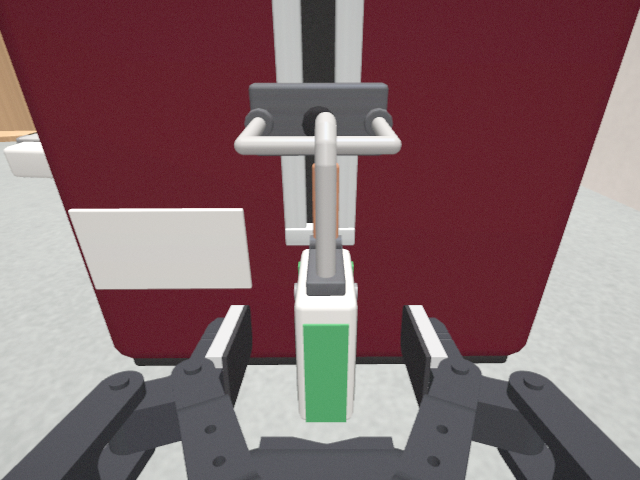

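drive_tool(deltas=[[40,0,0,0,0,0,0],[0,0,0,0,0,0,0],[0,0,0,0,0,0,0],[0,-0.006,0,0,0,0,0],[0,-0.016,0,0,0,0,0],[0,-0.028,0,0,0,0,0],[0,-0.042,0,0,0,0,0],[0,-0.058,0,0,0,0,0],[0,-0.074,0,0,0,0,0],[0,-0.09,0,0,0,0,0]])

```text
time: 21.65
tool_pos: [462.2, 28.2, 113.9]
tcp_rot: [180.0, 10.0, 78.8]
ft_force: [0.8, -0.1, 0.4]
finger_gap: 85.2
```

drive_tool(deltas=[[0,-0.015,0,0,0,0,0],[0,-0.025,0,0,0,0,0],[0,-0.03,0,0,0,0,0],[0,-0.03,0,0,0,0,0],[0,-0.03,0,0,0,0,0],[0,-0.03,0,0,0,0,0],[0,-0.03,0,0,0,0,0],[0,-0.03,0,0,0,0,0],[0,-0.03,0,0,0,0,0],[0,-0.03,0,0,0,0,0]])

```text
time: 22.48
tool_pos: [456.7, 1.6, 118.8]
tcp_rot: [-180.0, 10.0, 78.8]
ft_force: [0.7, -0.2, 0.1]
finger_gap: 85.4
```

```bash
python3 st.py "[-.12,0,0,0,0,0]"
python3 - <<'E'
from h import *
from bench import snapshot
L=[];F=[]
for i in range(6):
    s=snapshot("scene")["frame"];F.append(s.astype(int)); 
    if i%2==0:L.append(cv2.resize(s[190:250,320:370],(250,300),interpolation=cv2.INTER_CUBIC))
cv2.imwrite("pics/sw2.png",np.hstack(L)); cv2.imwrite("pics/scene15.png",s)
print([np.abs(F[i][190:250,320:370]-F[0][190:250,320:370]).mean() for i in range(6)])
w=snapshot("wrist");cv2.imwrite("pics/wrist15.png",w["frame"])
E
```

```text
[456.77   1.2  118.79] [456.7    1.59 118.78] [ 0.01  0.01 -0.03] F [ 0.67 -0.24  0.1 ] M [-0.46  0.1  -0.03] [-47.81  31.52 106.17  55.09 105.52 -55.9 ] 22.4833 85.3816581586271
[np.float64(0.0), np.float64(1.7221111111111111), np.float64(1.7385555555555556), np.float64(1.7155555555555555), np.float64(1.7274444444444443), np.float64(1.7264444444444444)]
```

View pics/sw2.png

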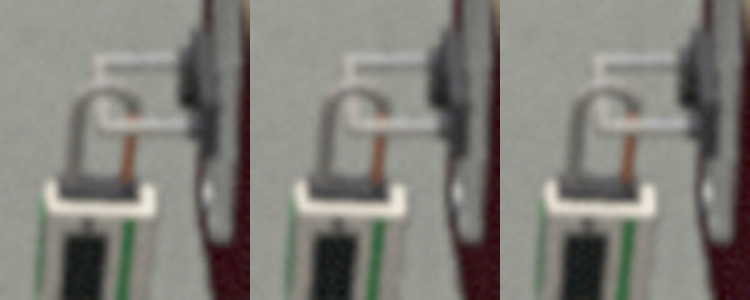

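View pics/wrist15.png

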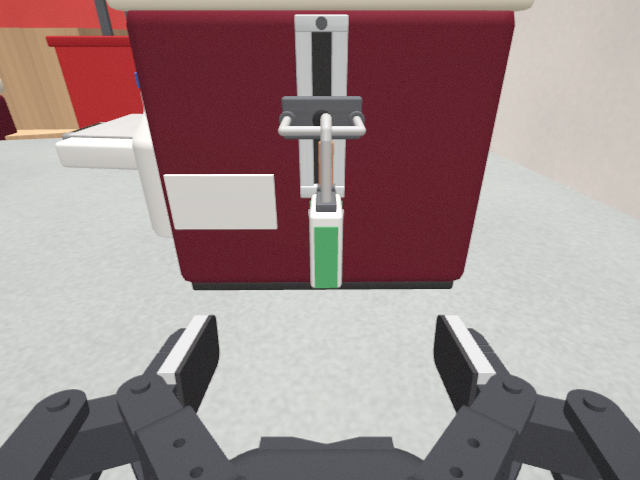

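View pics/scene15.png

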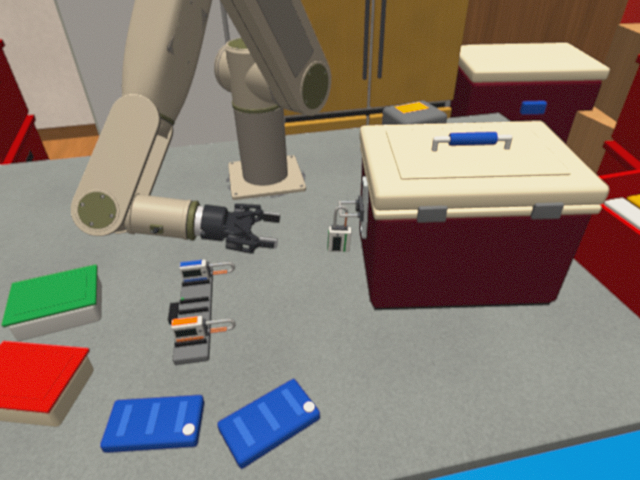

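```bash
python3 -c "
from bench import hand_in
print(hand_in())"
```

```text
the job is handed in; nothing more can be done
None
```

The green logger is clipped onto the loop. It hangs there freely and still with its gate shut, and the job was handed in at about 23 s of the 54 s allowed.

**How it went:** I found the loggers and the loop bar in the camera images. I gripped the green logger and lifted it out, then pressed the gate onto the bar. The vertical force readings while the gate was being pressed stayed under about 5 N. I drew the hook back until the gate sprang shut, then swung the logger down about the bar to near vertical before letting go and backing away.

**Last checks:**
- **Logger at rest:** six pictures taken over about 0.3 s after backing off show no motion beyond image noise. The logger leans a few degrees from vertical, which I put down to friction on the bar.
- **Bar and gate:** the bar is inside the hook and the gate is shut against the nose.
- **Other loggers:** the blue and orange loggers stand in the cradle.
- **Robot:** the gripper is fully open and more than 100 mm back from the logger, touching nothing.

**What disagreed:**
- **Final tilt:** I tried to turn the logger the last 10° inside a loosened grip. It did not slip, and the sideways force reached about 8 N, within the 15 N limit for the loop. I backed off and released it from the 10° tilt instead.
- **Camera readings:** the views differed by 2–4 mm on where the logger sat along its slot. I settled this by comparing the hook tip with the bar in the wrist camera.

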